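Tilt dwell check of a patient monitor on a rocker stand

TASK

Give the patient monitor its tilt check: press down the spring-loaded roller at the end of the rocker stand until the stand's pointer comes up to the set hand, and keep the pointer level with the set hand's flag for 6 seconds without a break. Then let the rocker down gently onto its rest stop, and take the gripper off the roller. Touch only the roller (not the deck, the weights, the monitor or the pointer), keep the rocker from swinging fast, falling over onto its far stop or slamming back, and leave the set hand and the other things on the bench alone.

Things in the scene. Friction and masses are not known exactly. Their poses are not given: they have to be found in the camera images.
- stand: Tilt stand, fixed to the bench but placed anew each time. Grey base 250 x 340 mm, two cheeks with an axle, a white scale plate (top z 240 mm) on the front -y corner. Origin: centre of its underside, on the bench; z up; x along the pivot axle, away from the robot; the roller is on its +y side, the pointer on its -y side. Its highest thing, the monitor, reaches z 340 mm at rest.
- rocker (a joint): Tilt of the rocker (deck, weights, monitor, plunger, pointer) about the axle, rad. 0: level on its rest stop, as at the start; grows as the roller end (+y) goes down and the pointer rises. Far stop at 0.345; above 0.32 it has fallen over; beyond 0.6 rad/s it swings too fast or slams. Nominal inertia about the axle 0.155 kg m2; pivot friction 0.004 N m dry, 0.04 N m s/rad viscous.
- plunger (a joint): How far the roller's plunger is pressed into its tube, m: 0 out, as at the start, 0.10 at most. Spring 60 N/m (0.1 N to start), damping 1.2 N s/m; it springs back by itself. The rocker leaves its rest stop at 62 to 83 mm; from there the roller height that balances it is nearly the same for every tilt, and the plunger comes out again as the tilt grows.
- roller_axle (a point): Centre of the press roller: grey plastic, 40 mm in diameter, 62 mm long, along the stand's x, turning freely in a fork on the plunger. At rest at (30, 200, 200) mm in the stand's frame, its crown 20 mm higher. It moves along the plunger, 200 mm from the axle. Press it from above on its crown. With rod and fork 0.11 kg.
- pivot (a point): Middle of the axle, 120 mm over the bench. Weight holds the rocker on its rest stop with nominally 0.87 N m at tilt 0, less by 2.5 N m per rad (top-heavy: falls over by itself beyond 0.34 rad); both vary by up to 15 percent with its hidden mass. With the roller at a fixed height the spring returns only 2.4 N m/rad: nearly indifferent or slowly unstable (0.55 s or more), so it must be steered.
- pointer_tip (a point): Tip of the rocker's thin dark pointer (a bar 5 mm high), 240 mm from the pivot axle to the -y side, at x 134 mm; level at rest, it rises with the tilt in front of the scale plate.
- sethand (a joint): Angle of the set hand about the same axle, rad, drawn anew each time between 0.12 and 0.22: the pointer is level with the set hand when joint rocker reads the same. It is stiff and stays; leave it alone.
- sethand_tip (a point): Middle of the set hand's flag (bare steel, 30 mm high, 20 mm wide), 240 mm from the axle, at x 134 mm; pointer_tip meets it when level with it. Level means within the flag's height, 15 mm up or down (0.062 rad).
- parts_tray: Empty white plastic tray, 130 x 170 x 50 mm, bystander. Origin: centre of its underside.
- transformer: Small bare transformer, 60 x 66 x 56 mm, bystander. Origin: centre of its underside.
- tape_roll: Roll of black tape, 90 mm across, 24 mm high, bystander. Origin: centre of its underside.
- screwdriver: Screwdriver lying on the bench, bystander.
- wrench: Wrench lying on the bench, bystander.
- screw_jar: Jar 60 mm across, 75 mm high, bystander. Origin: centre of its underside.
- mug: White mug, 80 mm across, 90 mm high, bystander. Origin: centre of its underside.
- paddle: Orange defibrillator paddle, 110 x 75 mm, 91 mm high, lying on its sole, bystander. Origin: centre of its underside.
- monitor_middle (a point): Middle of the white patient monitor, 120 (x) x 140 (y) x 240 (z) mm, 3 kg, strapped on the rocker's deck; at rest at (20, -28, 220) mm in the stand's frame; at a tilt of 0.3 rad its top reaches y = 110 mm, towards the roller. The deck: aluminium, 180 (x) x 300 (y) x 12 mm, top at z 100 mm, a bar weight on each end (top z 140 mm), an arm to the plunger's tube. Do not touch these.

How it is judged (in metres and radians):
On the way:
1. the roller is pressed and the pointer kept level with the set hand's flag (within 15 mm) for 6 s without a break (distance between pointer_tip and sethand_tip below 0.015 m and value of joint plunger above 0.002 m), for 6 s.
At the end, for the whole second after the job is handed in: after the 6 s at the set hand, the rocker is back on its rest stop (tilt under 0.015 rad) and at rest, the roller let go with its plunger fully out (within 4 mm), and the set hand where it was (within 8 mm) (value of joint rocker below 0.015 rad and velocity of joint rocker between -0.05 and 0.05 rad/s and value of joint plunger below 0.004 m and distance of sethand_tip from where it was at the start of the episode below 0.008 m); the robot touches nothing.
It fails at once if the rocker falls over towards its far stop (tilt above 0.32 rad) (value of joint rocker above 0.32 rad).
It fails at once if the rocker swings too fast or slams (above 0.6 rad/s) (velocity of joint rocker above 0.6 rad/s or velocity of joint rocker below -0.6 rad/s).
It fails at once if the robot touches the deck, the weights, the monitor or the pointer (contact force between any of the fingers, the arm and rocker_c0 above 0.5 N or contact force between any of the fingers, the arm and rocker_c1 above 0.5 N or contact force between any of the fingers, the arm and rocker_c2 above 0.5 N or contact force between any of the fingers, the arm and rocker_c3 above 0.5 N or contact force between any of the fingers, the arm and rocker_c4 above 0.5 N or contact force between any of the fingers, the arm and rocker_c5 above 0.5 N or contact force between any of the fingers, the arm and rocker_c6 above 0.5 N or contact force between any of the fingers, the arm and rocker_c7 above 0.5 N or contact force between any of the fingers, the arm and rocker_c8 above 0.5 N).
It fails at once if the set hand is moved (distance of sethand_tip from where it was at the start of the episode above 0.008 m).
It fails at once if another thing on the bench is shifted by more than 30 mm (distance of any of transformer, tape_roll, screwdriver, wrench, screw_jar, mug, paddle from where it was at the start of the episode above 0.03 m).
It also fails if it takes over 67 s, if anything falls off the work surface, if the arm or the gripper's body presses on something with over 40 N, if the wrist force passes 120 N, or if a joint passes its speed limit or range.

ROBOT

A 6-joint arm with a two-finger parallel gripper is mounted at the origin on the work surface. World frame = base frame: x ahead of the robot, y to its left, z up, the work surface at z = 0. Lengths are in m, angles in degrees, forces in N, time in s.
With the tool pointing down it reaches from about 0.25 to 0.725 m from the base axis. Payload 9.7 kg.
Tool frame: the origin (TCP) lies midway between the tips of the shut fingers; the grasp point (between the pads) lies 19 mm behind it; z points along the fingers, y is the line along which they close (so a half turn about z gives the same grasp; the last joint's range is limited). The gripper opens to 85 mm and grips with 20 to 120 N. Pads are 22 mm wide; open, the fingers measure 114 mm over their backs; the gripper's body (76 mm by 85 mm) begins 54 mm behind the grasp point. The pads swing forward as they close: fully open they stand 13 mm farther back than shut.
Start: joints at [-68.64, 4.979, 10.078, 95.1, 0, 90], TCP at [0.2, -0.512, 0.231] pointing down, gripper open.
Joint ranges: [-179.16, 179.16], [-48.56, 103.87], [-65.8, 70.77], [-126.05, 130.52], [-82.76, 87.17], [-180, 180]. Speed limits (degrees/s): [127.2, 127.2, 147.25, 180, 180, 180].

INTERFACE

Orientations are given as [roll, pitch, yaw] about the fixed x, y, z axes, in that order (R = Rz(yaw) Ry(pitch) Rx(roll)).
In Python, from workcell import readout, imaging, bot, spotter gives the robot as it stands.
- The arm moves only by the shell command python3 -m jog 'ROWS' [FORCE]. ROWS is JSON, a list of rows, each an object with "rotation": the turn, a rotation vector about the world's x, y, z in degrees, a list of three; "translation": the shift along the world's x, y, z in mm, a list of three; "grip": the finger opening in mm, from 0 to 85.4. In form: [{"rotation": [wx, wy, wz], "translation": [dx, dy, dz], "grip": grip}, ...]. A call has 1 to 20 rows; each row is the pose to reach, as a shift and turn from the pose commanded when the call began; what a row does not reach only later rows make up. A row lasts 1/10 s, in which the tool goes at most 50 mm and 8.59 degrees, less where a joint would pass 70% of its speed; a pose out of reach is approached as far as the arm can. A call with a gripper value outside its range is refused whole. The fingers move at their own pace and stop on an object; FORCE is the grip in N (left out, the last holds). Time passes only in rows, so rows that repeat a pose let the fingers close. It gives the time, the measured TCP pose, the force, the opening and the grip force at its end, in the units of the state.
- readout.get_obs(): the state, without advancing time (a new reading comes with each control period).
- imaging.camera(name): name is "side" or "top" or "wrist"; returns (picture, depth): 400x640x3 uint8, red, green, blue; 400x640 float32, m along the optical axis (not along the pixel's ray), 0 where there is no reading.
- imaging.camera_info(name): a dict with "vertical_fov" (degrees; the focal length in pixels is half the picture's height over the tangent of half this angle, whatever the lens; pixels are square), "cx", "cy" (the principal point, pixels), "k1" (the pictures are not rectified: a ray, as slopes to the right and down, at radius r is drawn at 1 + k1 r^2 times it, then the intrinsics apply), "extrinsics" (4x4, takes a point from camera to world coordinates); the wrist camera has in their place "tool_from_camera" (4x4, takes a point from camera to tool coordinates, whose origin is the TCP and whose axes are the flange's). Camera axes: x right, y down, z forward; pixel columns grow to the right and rows downward; lengths in m; the calibration is good to about 2 mm. A picture is of the moment at which its call begins: read the wrist's pose just before it. camera_info takes no time and is no camera call.
- bot.job_done(): hands the job in; it is judged then, once.
Trained networks look in the newest picture that a camera, given by its name, has taken for a name from the list of things; names that differ only in an ending like _2 or _b are one class to them, and where a whole thing is asked for, a point or a joint stands for the part that bears it (a point fixed in the world has none). Each returns a list of dicts, best first, with "confidence" (0 to 1); they miss things now and then, are a little off and sometimes report something else, mostly with a low value. They report only what shows in the picture. A call takes as long as a camera call.
- spotter.spot_in(camera, target): "box" ([centre column, centre row, width, height] in pixels, round what is visible of it).
- spotter.mark_of(camera, target): "uv" ([column, row] in pixels: a listed point, or the origin of a listed thing).
The state is a dict: "time": time; "q": joint angles; "qd": joint speeds; "joint_efforts": joint torques, N m; "ee_pos": TCP position; "tcp_rot": TCP orientation; "wrist_force": force on the tool from outside, world axes, zero at the start; "torque": the same for the moment, N m; "opening": finger opening in m; "grasp_force": force on a finger pad.
Only numpy, scipy, OpenCV 4.12 (cv2) and the standard library are available. Lean on these libraries where they do the work, as an engineer would, in place of code of your own. Each camera call takes 0.05 s, during which the arm holds its last target. There are 200 camera calls.

## Working session

There is one attempt and no reset: what is moved stays moved. The work goes in short steps, Python scripts to look and compute and a shell command to move; the robot and the scene stay as the last step left them, time stands still between calls to the robot, and variables do not carry over. Pictures are saved under pics/ and viewed, at most 10 in all, crops included, and the job is handed in when it is done.

```bash
mkdir -p pics; cat > h.py <<'E'
import numpy as np, cv2
from workcell import readout, imaging, bot, spotter
def K(n):
    i=imaging.camera_info(n); f=200/np.tan(np.radians(i["vertical_fov"])/2); return i,f
def ray(n,uv):
    i,f=K(n); d=np.array([(uv[0]-i["cx"])/f,(uv[1]-i["cy"])/f]); s=d.copy()
    for _ in range(20): s=d/(1+i["k1"]*(s@s))
    return np.r_[s,1]
def world(n,uv,depth):
    T=np.array(imaging.camera_info(n)["extrinsics"]); return T[:3,:3]@(ray(n,uv)*depth)+T[:3,3]
def atz(n,uv,z):
    T=np.array(imaging.camera_info(n)["extrinsics"]); d=T[:3,:3]@ray(n,uv); return T[:3,3]+d*(z-T[2,3])/d[2]
def proj(n,p):
    i,f=K(n); T=np.array(i["extrinsics"]); c=T[:3,:3].T@(np.array(p)-T[:3,3]); s=c[:2]/c[2]; s=s*(1+i["k1"]*(s@s)); return s*f+[i["cx"],i["cy"]]
E
python3 - <<'E'
from h import *
np.set_printoptions(precision=4,suppress=True)
o=readout.get_obs(); print(o)
for n in ("top","side"):
    p,d=imaging.camera(n); cv2.imwrite(f"pics/{n}0.png",p[:,:,::-1]); np.save(f"{n}0.npy",d)
    i=imaging.camera_info(n); print(n,i)
    for t in ("roller_axle","pointer_tip","sethand_tip","pivot","stand","monitor_middle"):
        for r in spotter.mark_of(n,t)[:2]:
            u=r["uv"]; dd=d[int(np.clip(u[1],0,399)),int(np.clip(u[0],0,639))]; print(t,np.round(u,1),round(r["confidence"],2),dd,world(n,u,dd))
E
```

```text
{'time': 0.0, 'q': array([-68.6402,   5.01  ,  10.0328,  95.0976,   0.0007,  89.9995]), 'qd': array([-0.0179, -0.0775, -0.0206, -0.0416,  0.0268, -0.0052]), 'joint_efforts': array([ -0.0004, -52.0393,  46.4797,   0.0166,   0.    ,   0.    ]), 'ee_pos': array([ 0.2002, -0.512 ,  0.2306]), 'tcp_rot': array([-179.9252,   -0.0007,   21.3603]), 'wrist_force': array([ 0.3518, -0.137 ,  0.0142]), 'torque': array([-0.0129,  0.0231, -0.0307]), 'grasp_force': 0.0, 'opening': 0.08531137363479617}
top {'vertical_fov': 54.90929402617119, 'cx': 326.48026491122636, 'cy': 198.43981809386693, 'k1': -0.053274647974750636, 'extrinsics': array([[ 0.0244, -0.9825,  0.1848,  0.3098],
       [-0.9997, -0.0249, -0.0008,  0.0152],
       [ 0.0054, -0.1847, -0.9828,  1.4101],
       [ 0.    ,  0.    ,  0.    ,  1.    ]])}
roller_axle [284.2 196.1] 0.74 1.215639 [0.5384 0.1481 0.2161]
roller_axle [239.8 261.9] 0.6 1.3943737 [ 0.333   0.3236 -0.0046]
pivot [339.9 216.1] 0.73 1.0811455 [ 0.4617 -0.0245  0.3386]
pivot [213.8 182.5] 0.58 1.4380428 [0.624  0.4384 0.0056]
stand [341.8 219.5] 0.75 1.1010926 [ 0.4551 
[... 198 characters left out ...]
       [ 0.6981,  0.448 , -0.5585,  0.7674],
       [-0.0154, -0.7705, -0.6373,  1.0045],
       [ 0.    ,  0.    ,  0.    ,  1.    ]])}
roller_axle [350.1 201.1] 0.94 1.2134165 [0.5549 0.1671 0.209 ]
pointer_tip [246.9 165.2] 0.88 1.5271506 [ 0.5884 -0.316   0.1121]
sethand_tip [348.5 197.9] 0.73 1.217297 [0.5518 0.1576 0.2138]
sethand_tip [313.5 209.1] 0.55 1.3506676 [0.5739 0.0269 0.1006]
pivot [313.7 180.8] 0.81 1.3329139 [ 0.5408 -0.004   0.1832]
pivot [325.9 304.2] 0.49 1.1370953 [0.7765 0.2862 0.0397]
stand [314.9 208.6] 0.94 1.3529397 [0.5688 0.0282 0.1003]
stand [268.4 148.5] 0.3 1.8048849 [ 0.3664 -0.4799  0.0049]
monitor_middle [304.5 159.7] 0.6 1.2586964 [ 0.5713 -0.0097  0.2792]
```

```bash
python3 - <<'E'
import cv2,numpy as np
a=cv2.imread("pics/side0.png");cv2.imwrite("pics/s0z.png",cv2.resize(a[90:300,200:430],None,fx=2.8,fy=2.8,interpolation=cv2.INTER_CUBIC))
E
```

```text
(no output)
```

View pics/s0z.png

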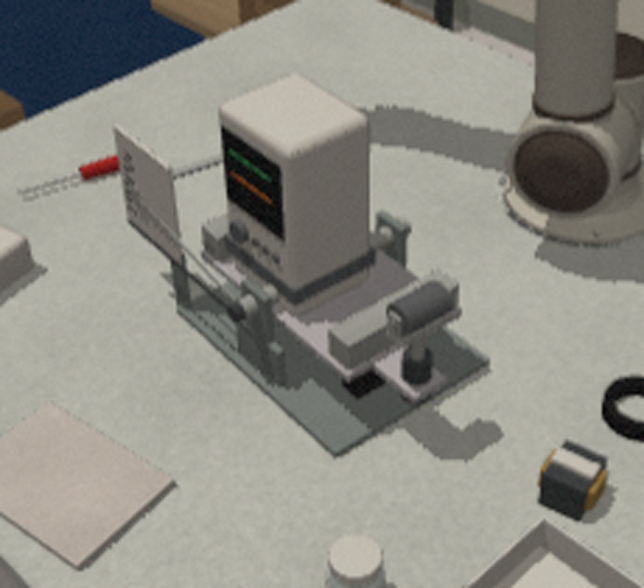

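View pics/top0.png

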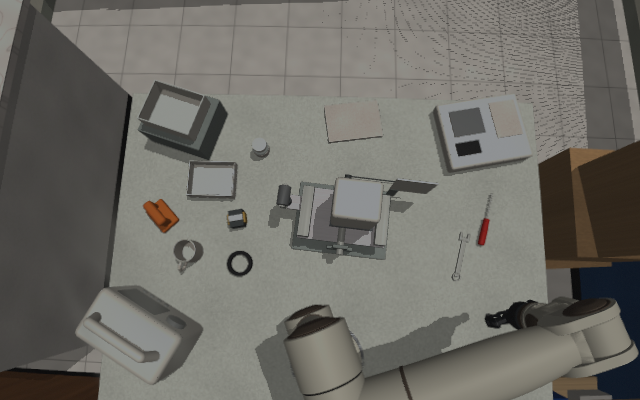

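The side crop shows the rocker at rest, with the roller at about full-image px (350,200), the pointer and set hand left of the axle, and the scale plate at (255,160). In the top view the roller is at (284,196), the monitor top at (357,200) and the scale plate at (412,186). The stand's +y points left and it has a small yaw.

```bash
python3 - <<'E'
from h import *
np.set_printoptions(precision=4,suppress=True)
d=np.load("top0.npy")
P=np.array([[world("top",(c,r),d[r,c]) for c in range(260,460)] for r in range(150,270)])
m=(P[...,2]>.325)&(P[...,2]<.355)
mm=P[m]; rect=cv2.minAreaRect(mm[:,:2].astype(np.float32)*1000); print("mon",rect,np.median(mm[:,2]))
sub=P[:, :40]; r=sub[(sub[...,2]>.203)&(sub[...,2]<.235)]; print("roll",len(r),r.mean(0),r.max(0),r.min(0)); rr=cv2.minAreaRect(r[:,:2].astype(np.float32)*1000);print(rr)
mc=np.array(rect[0]); rc=np.array(rr[0]); v=rc-mc
yaw=np.arctan2(v[1],v[0])-np.arctan2(228,10); R=np.array([[np.cos(yaw),-np.sin(yaw)],[np.sin(yaw),np.cos(yaw)]])
print("sep",np.linalg.norm(v),"yaw",np.degrees(yaw)); o=mc-R@[20,-28]; o2=rc-R@[30,200]; print(o,o2)
o=(o+o2)/2; np.savez("pose.npz",o=o/1000,yaw=yaw)
def W(p): p=np.array(p)/1000; return np.r_[R@p[:2]+o/1000,p[2]]
# overlay in side view, big
a=cv2.imread("pics/side0.png"); s=5; x0,y0=225,125
z=cv2.resize(a[y0:y0+110,x0:x0+150],None,fx=s,fy=s,interpolation=cv2.INTER_CUBIC)
def dot(p,c):
    u=(proj("side",W(p))-[x0,y0]+.5)*s; cv2.circle(z,tuple(int(k) for k in u),3,c,-1); return u
for th in (0,.12,.17,.22):
    dot((134,-240*np.cos(th),120+240*np.sin(th)),(0,0,255))
dot((0,0,120),(255,0,0));dot((30,200,220),(0,255,0));
for c in ((125,170,0),(125,-170,0),(-125,170,0)): dot(c,(255,0,255))
cv2.imwrite("pics/ov.png",z)
for c in [(sx,sy) for sx in(80,-40) for sy in (42,-98)]: dot((c[0],c[1],340),(0,255,255))
cv2.imwrite("pics/ov.png",z)
E
```

```text
Traceback (most recent call last):
  File "h.py", line 10, in world
    T=np.array(imaging.camera_info(n)["extrinsics"]); return T[:3,:3]@(ray(n,uv)*depth)+T[:3,3]
                                                                       ~~~^^^^^^
  File "h.py", line 6, in ray
    i,f=K(n); d=np.array([(uv[0]-i["cx"])/f,(uv[1]-i["cy"])/f]); s=d.copy()
        ~^^^
  File "h.py", line 4, in K
    i=imaging.camera_info(n); f=200/np.tan(np.radians(i["vertical_fov"])/2); return i,f
ValueError: time passes only in moves, steps and waits
```

```bash
sed -i 's/^def K(n):/import functools\n_ci=imaging.camera_info\nclass _I: pass\n@functools.lru_cache(None)\ndef ci(n): return _ci(n)\ndef K(n):/; s/i=imaging.camera_info(n)/i=ci(n)/; s/np.array(imaging.camera_info(n)\["extrinsics"\])/np.array(ci(n)["extrinsics"])/' h.py; sed -i '/^class _I/d' h.py
cat > p.py <<'E'
from h import *
np.set_printoptions(precision=4,suppress=True)
d=np.load("top0.npy")
P=np.array([[world("top",(c,r),d[r,c]) for c in range(260,460)] for r in range(150,270)])
m=(P[...,2]>.325)&(P[...,2]<.355)
mm=P[m]; rect=cv2.minAreaRect(mm[:,:2].astype(np.float32)*1000); print("mon",rect,np.median(mm[:,2]))
sub=P[:, :40]; r=sub[(sub[...,2]>.203)&(sub[...,2]<.235)]; print("roll",len(r),r.mean(0),r.max(0),r.min(0)); rr=cv2.minAreaRect(r[:,:2].astype(np.float32)*1000);print(rr)
mc=np.array(rect[0]); rc=np.array(rr[0]); v=rc-mc
yaw=np.arctan2(v[1],v[0])-np.arctan2(228,10); R=np.array([[np.cos(yaw),-np.sin(yaw)],[np.sin(yaw),np.cos(yaw)]])
print("sep",np.linalg.norm(v),"yaw",np.degrees(yaw)); o=mc-R@[20,-28]; o2=rc-R@[30,200]; print(o,o2)
o=(o+o2)/2; np.savez("pose.npz",o=o/1000,yaw=yaw)
def W(p): p=np.array(p)/1000; return np.r_[R@p[:2]+o/1000,p[2]]
a=cv2.imread("pics/side0.png"); s=5; x0,y0=225,125
z=cv2.resize(a[y0:y0+110,x0:x0+150],None,fx=s,fy=s,interpolation=cv2.INTER_CUBIC)
def dot(p,c):
    u=(proj("side",W(p))-[x0,y0]+.5)*s; cv2.circle(z,tuple(int(k) for k in u),2,c,-1); return u
for th in (0,.12,.17,.22):
    print(th,dot((134,-240*np.cos(th),120+240*np.sin(th)),(0,0,255)))
dot((0,0,120),(255,0,0));dot((30,200,220),(0,255,0));dot((134,0,120),(255,0,0))
for c in ((125,170,0),(125,-170,0),(-125,170,0)): dot(c,(255,0,255))
for c in [(sx,sy) for sx in(80,-40) for sy in (42,-98)]: dot((c[0],c[1],340),(0,255,255))
cv2.imwrite("pics/ov.png",z)
E
python3 p.py
```

```text
mon ((512.18212890625, -73.38323974609375), (140.09518432617188, 119.93299102783203), 84.53392791748047) 0.3401710118407648
roll 259 [0.542  0.1514 0.216 ] [0.5795 0.1739 0.2264] [0.5052 0.1314 0.2037]
((542.1046142578125, 152.19656372070312), (38.67952346801758, 74.55056762695312), 84.78668975830078)
sep 227.5557137532107 yaw -5.044639801635947
[494.7217 -43.7331] [494.6344 -44.3908]
0 [107.3647 217.2921]
0.12 [103.5536 186.2243]
0.17 [102.695  173.7713]
0.22 [102.279  161.6496]
```

View pics/ov.png

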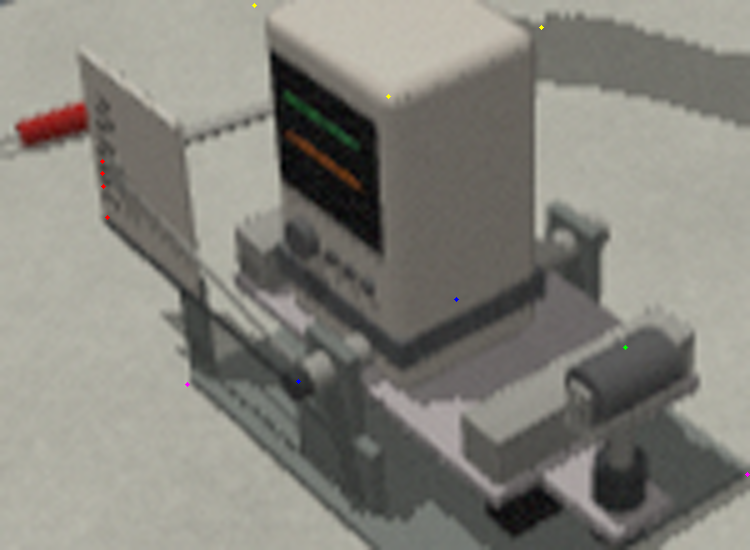

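The overlay fits the picture: the axle dot is on the hub at (298,381) and the rest pointer dot is at (107,217). The grey set hand runs up-left above the dark pointer. I'll zoom in on the flag.

```bash
cat > z.py <<'E'
from h import *
q=np.load("pose.npz"); yaw=float(q["yaw"]); R=np.array([[np.cos(yaw),-np.sin(yaw)],[np.sin(yaw),np.cos(yaw)]])
def W(p): p=np.array(p)/1000; return np.r_[R@p[:2]+q["o"],p[2]]
if __name__=="__main__":
    a=cv2.imread("pics/side0.png"); s=11; x0,y0=234,130; c=a[y0:y0+54,x0:x0+60]
    z=cv2.resize(c,None,fx=s,fy=s,interpolation=cv2.INTER_NEAREST).astype(float); z=np.clip((z-90)*1.9,0,255).astype(np.uint8)
    for th in np.arange(0,.281,.04):
        for r in (225,252):
            u=(proj("side",W((134,-r*np.cos(th),120+r*np.sin(th))))-[x0,y0]+.5)*s; cv2.circle(z,tuple(int(k) for k in u),2,(0,0,255),-1)
    cv2.imwrite("pics/flag.png",z)
E
python3 z.py
```

```text
(no output)
```

View pics/flag.png

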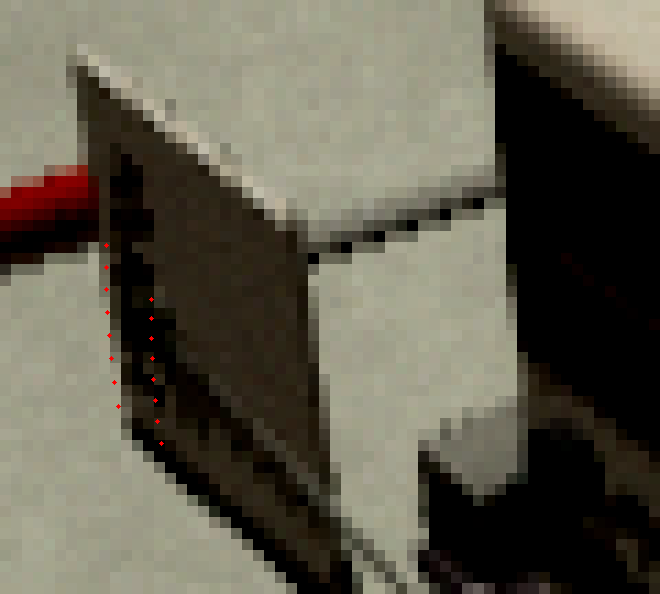

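The light set-hand bar runs from (400,585) via (290,460) to (180,365) in the crop, and the flag is the dark patch near (160,330). Next I'll fit its angle numerically, using the wrist view as a check, and start moving.

```bash
python3 - <<'E'
from z import *
a=cv2.imread("pics/side0.png").astype(np.float32).mean(2)
for r0,r1 in ((90,150),(140,215)):
    out=[]
    for th in np.arange(-.04,.30,.01):
        u=np.array([proj("side",W((134,-r*np.cos(th),120+r*np.sin(th)))) for r in np.linspace(r0,r1,40)],np.float32)
        out.append((round(float(th),2),int(cv2.remap(a,u[None,:,0],u[None,:,1],cv2.INTER_LINEAR).mean())))
    print(r0,out)
# hand bar pixels seen in crop
for cx,cy in ((290,460),(235,410),(190,370),(375,563),(160,330)):
    px=np.array([cx/11+234-.5,cy/11+130-.5])
    best=min(((np.linalg.norm(proj("side",W((134,-r*np.cos(t),120+r*np.sin(t))))-px),t,r) for t in np.arange(0,.3,.01) for r in range(60,260,4)))
    print(px,best)
print(W((30,200,220)))
E
python3 -m jog '[{"rotation":[0,0,0],"translation":[0,0,40],"grip":0},{"rotation":[0,0,0],"translation":[0,0,80],"grip":0},{"rotation":[0,0,0],"translation":[0,0,120],"grip":0},{"rotation":[0,0,0],"translation":[0,0,160],"grip":0},{"rotation":[0,0,0],"translation":[0,0,200],"grip":0},{"rotation":[0,0,0],"translation":[0,0,210],"grip":0}]' 40
```

```text
90 [(-0.04, 73), (-0.03, 79), (-0.02, 85), (-0.01, 92), (0.0, 99), (0.01, 104), (0.02, 109), (0.03, 112), (0.04, 114), (0.05, 116), (0.06, 117), (0.07, 117), (0.08, 117), (0.09, 117), (0.1, 117), (0.11, 117), (0.12, 117), (0.13, 117), (0.14, 117), (0.15, 117), (0.16, 118), (0.17, 118), (0.18, 119), (0.19, 119), (0.2, 120), (0.21, 120), (0.22, 120), (0.23, 121), (0.24, 121), (0.25, 121), (0.26, 122), (0.27, 123), (0.28, 123), (0.29, 124)]
140 [(-0.04, 82), (-0.03, 75), (-0.02, 75), (-0.01, 81), (0.0, 88), (0.01, 96), (0.02, 101), (0.03, 104), (0.04, 106), (0.05, 107), (0.06, 107), (0.07, 106), (0.08, 106), (0.09, 105), (0.1, 104), (0.11, 103), (0.12, 102), (0.13, 100), (0.14, 99), (0.15, 97), (0.16, 95), (0.17, 94), (0.18, 93), (0.19, 92), (0.2, 92), (0.21, 93), (0.22, 95), (0.23, 98), (0.24, 101), (0.25, 104), (0.26, 106), (0.27, 108), (0.28, 109), (0.29, 109)]
[259.86363636 171.31818182] (np.float64(0.3658111475552588), np.float64(0.29), 144)
[254.86363636 166.77272727] (np.float64(0.07878702520547848), np.float64(0.25), 176)
[250.77272727 163.13636364] (np.float64(0.3408276608281731), np.float64(0.23), 200)
[267.59090909 180.68181818] (np.float64(0.44790525739309517), np.float64(0.27), 100)
[248.04545455 159.5       ] (np.float64(0.14181652836064365), np.float64(0.24), 220)
[0.54214824 0.15252542 0.22      ]
time: 1.3
ee_pos: [0.2002, -0.5119, 0.4453]
tcp_rot: [179.7, -0.0, 21.4]
wrist_force: [-0.9, -0.3, -0.4]
opening: 0.0001
grasp_force: 0.0
```

```bash
python3 - <<'E'
from z import *
np.set_printoptions(precision=3,suppress=True)
print(ci("wrist")); print(W((134,-235,165)), W((134,-150,150)))
from scipy.spatial.transform import Rotation as Ro
o=readout.get_obs(); T=Ro.from_euler("xyz",o["tcp_rot"],degrees=True).as_matrix()
print(o["ee_pos"], T@np.array(ci("wrist")["tool_from_camera"])[:3,:])
E
```

```text
{'vertical_fov': 71.1437686148954, 'cx': 317.4080063480766, 'cy': 201.70813558723506, 'k1': -0.0008773986561851385, 'tool_from_camera': array([[-0.   , -0.957, -0.288,  0.075],
       [ 1.   , -0.   , -0.001, -0.   ],
       [ 0.   , -0.288,  0.957, -0.143],
       [ 0.   ,  0.   ,  0.   ,  1.   ]])}
[ 0.607 -0.29   0.165] [ 0.615 -0.205  0.15 ]
[ 0.2   -0.512  0.445] [[ 0.364 -0.892 -0.267  0.069]
 [-0.931 -0.347 -0.109  0.028]
 [ 0.005  0.288 -0.957  0.143]]
```

```bash
python3 -m jog '[{"rotation":[0,0,0],"translation":[36,21,0],"grip":0},{"rotation":[0,0,0],"translation":[72,42,0],"grip":0},{"rotation":[0,0,0],"translation":[108,63,0],"grip":0},{"rotation":[0,0,0],"translation":[144,84,0],"grip":0},{"rotation":[0,0,0],"translation":[180,105,-10],"grip":0},{"rotation":[0,0,0],"translation":[216,126,-30],"grip":0},{"rotation":[0,0,0],"translation":[252,147,-50],"grip":0},{"rotation":[0,0,0],"translation":[288,168,-70],"grip":0},{"rotation":[0,0,0],"translation":[324,190,-90],"grip":0},{"rotation":[0,0,0],"translation":[350,206,-105],"grip":0},{"rotation":[0,0,0],"translation":[360,212,-110],"grip":0},{"rotation":[0,0,0],"translation":[360,212,-110],"grip":0},{"rotation":[0,0,0],"translation":[360,212,-110],"grip":0}]' 40
python3 - <<'E'
from z import *
from scipy.spatial.transform import Rotation as Ro
o=readout.get_obs(); p,d=imaging.camera("wrist")
T=np.eye(4); T[:3,:3]=Ro.from_euler("xyz",o["tcp_rot"],degrees=True).as_matrix(); T[:3,3]=o["ee_pos"]
T=T@np.array(ci("wrist")["tool_from_camera"]); np.savez("wr.npz",T=T,p=p,d=d)
i,f=K("wrist")
vv,uu=np.mgrid[0:400,0:640]; ss=np.dstack([(uu-i["cx"])/f,(vv-i["cy"])/f,np.ones_like(uu)])*d[...,None]
P=ss@T[:3,:3].T+T[:3,3]; L=(P-np.r_[q["o"],0]); L=np.dstack([L[...,:2]@R,L[...,2]])*1000
np.save("L.npy",L)
m=(d>0)&(abs(L[...,0]-134)<14)&(L[...,1]<-60)&(L[...,1]>-265)&(L[...,2]>100)&(L[...,2]<235)
Q=L[m]; print(len(Q))
for y in range(-264,-60,12):
    s=Q[(Q[:,1]>=y)&(Q[:,1]<y+12)]
    if len(s): print(y+6,len(s),"x",np.round(np.percentile(s[:,0],[5,95])),"z",np.round(np.percentile(s[:,2],[5,50,95]),1))
for t in ("sethand_tip","pointer_tip"):
    for r in spotter.mark_of("wrist",t)[:2]: print(t,r)
cv2.imwrite("pics/w1.png",p[:,:,::-1])
E
```

```text
time: 2.6
ee_pos: [0.5597, -0.3008, 0.3322]
tcp_rot: [180.0, -0.0, 21.3]
wrist_force: [-0.3, -0.4, 1.1]
opening: -0.0004
grasp_force: 0.0
1291
-258 34 x [120. 120.] z [120.  161.4 205.7]
-246 45 x [120. 127.] z [145.1 174.  211.1]
-234 75 x [125. 139.] z [121.7 159.4 174.6]
-222 59 x [125. 139.] z [121.4 154.3 172.2]
-210 52 x [125. 139.] z [120.3 131.3 157.9]
-198 64 x [120. 139.] z [121.1 135.8 168.8]
-186 88 x [120. 139.] z [113.5 146.5 203.7]
-174 160 x [120. 139.] z [112.4 150.7 226.4]
-162 203 x [120. 139.] z [112.8 157.6 228.9]
-150 134 x [120. 139.] z [118.  148.1 228.6]
-138 52 x [126. 140.] z [121.  123.6 146.1]
-126 51 x [126. 140.] z [121.4 123.6 144.3]
-114 56 x [126. 140.] z [120.8 123.2 141.6]
-102 52 x [126. 140.] z [121.2 123.9 139.8]
-90 53 x [126. 140.] z [121.2 123.  138.5]
-78 58 x [126. 140.] z [119.7 123.6 135.8]
-66 52 x [126. 140.] z [121.7 123.5 134.3]
sethand_tip {'uv': [324.3, 147.1], 'confidence': 0.92}
pointer_tip {'uv': [328.0, 141.2], 'confidence': 0.57}
```

View pics/w1.png

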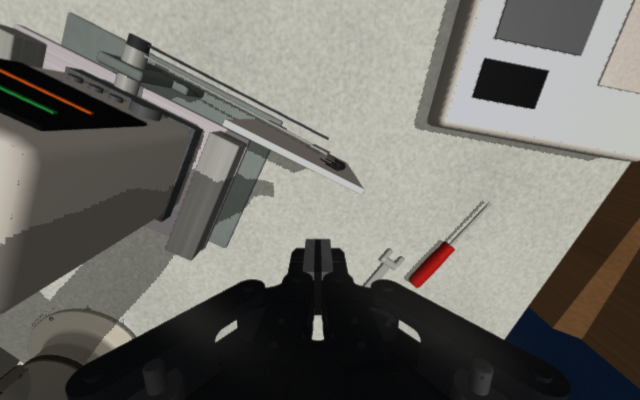

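The wrist view shows the pointer and set-hand bars converging at the axle and the flag at (335,162). The depth profile of the bar tops gives a set-hand slope of 0.164, so θ_set is about 0.163, which agrees with the flag top at z 174. Next I'll move over the monitor to the roller.

```bash
python3 -m jog '[{"rotation":[0,0,0],"translation":[0,0,40],"grip":0},{"rotation":[0,0,0],"translation":[0,0,80],"grip":0},{"rotation":[0,0,7],"translation":[0,20,105],"grip":0},{"rotation":[0,0,14],"translation":[0,60,110],"grip":0},{"rotation":[0,0,21],"translation":[-5,100,110],"grip":0},{"rotation":[0,0,28],"translation":[-10,140,110],"grip":0},{"rotation":[0,0,35],"translation":[-15,180,110],"grip":0},{"rotation":[0,0,42],"translation":[-18,220,110],"grip":0},{"rotation":[0,0,49],"translation":[-18,260,110],"grip":0},{"rotation":[0,0,56],"translation":[-18,300,110],"grip":0},{"rotation":[0,0,63.6],"translation":[-18,340,110],"grip":0},{"rotation":[0,0,63.6],"translation":[-18,380,110],"grip":0},{"rotation":[0,0,63.6],"translation":[-18,420,100],"grip":0},{"rotation":[0,0,63.6],"translation":[-18,452,75],"grip":0},{"rotation":[0,0,63.6],"translation":[-18,452.5,40],"grip":0},{"rotation":[0,0,63.6],"translation":[-18,452.5,0],"grip":0},{"rotation":[0,0,63.6],"translation":[-18,452.5,-40],"grip":0},{"rotation":[0,0,63.6],"translation":[-18,452.5,-70],"grip":0},{"rotation":[0,0,63.6],"translation":[-18,452.5,-85],"grip":0},{"rotation":[0,0,63.6],"translation":[-18,452.5,-85],"grip":0}]' 40
python3 - <<'E'
from z import *
o=readout.get_obs(); print(o)
p,d=imaging.camera("side"); cv2.imwrite("pics/s2.png",cv2.resize(p[60:260,210:430,::-1],None,fx=3,fy=3)); np.savez("ref.npz",p=p)
E
```

```text
time: 4.75
ee_pos: [0.5415, 0.1511, 0.2449]
tcp_rot: [-179.9, 0.1, 84.9]
wrist_force: [0.1, 0.3, 0.0]
opening: -0.0001
grasp_force: 0.0
{'time': 4.75, 'q': array([ 1.55960500e+01,  7.16493137e+00,  1.39736665e+01,  9.69463876e+01,
       -4.00134851e-03,  1.10709962e+02]), 'qd': array([ 0.21916802, -0.08423641,  4.50423352,  2.29518248, -0.06558653,
        0.05817658]), 'joint_efforts': array([ 1.61940241e-01, -5.41610634e+01,  4.44803488e+01, -6.81216884e-01,
        6.75215299e-03, -5.20342765e-04]), 'ee_pos': array([0.54153204, 0.15113756, 0.24487269]), 'tcp_rot': array([-1.79872657e+02,  5.24218034e-02,  8.48861514e+01]), 'wrist_force': array([0.09422087, 0.27339137, 0.01745693]), 'torque': array([-0.00407912, -0.00547704,  0.01871698]), 'grasp_force': 0.0, 'opening': -8.955185762785415e-05}
```

View pics/s2.png

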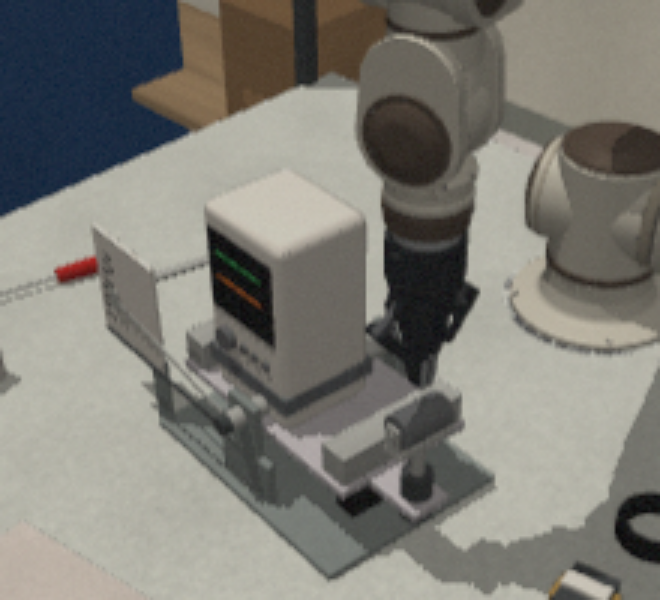

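The tool is centred above the roller at crop (420,380) and the monitor is in full view. I'll write the tilt tracker (warp of the monitor's front face), then press to about 56 mm.

```bash
cat > look.py <<'E'
from z import *
import json,sys,os
from scipy.optimize import minimize_scalar, least_squares
Y,H=np.meshgrid(np.linspace(-90,34,60),np.linspace(0,210,90)) # monitor face, height over pivot
i,f=K("side"); T=np.array(i["extrinsics"])
def uv(th):
    c,s=np.cos(th),np.sin(th); y=Y*c+H*s; h=H*c-Y*s
    L=np.dstack([np.full_like(y,80.),y])/1000; w=np.dstack([L@R.T+q["o"],h/1000+.12])
    cc=(w-T[:3,3])@T[:3,:3]; sl=cc[...,:2]/cc[...,2:]; sl=sl*(1+i["k1"]*(sl**2).sum(-1,keepdims=True))
    return (sl*f+[i["cx"],i["cy"]]).astype(np.float32)
def samp(p,th):
    m=uv(th); return cv2.remap(p.astype(np.float32).mean(2),m[...,0],m[...,1],cv2.INTER_CUBIC)
ref=samp(np.load("ref.npz")["p"],0.); ref=(ref-ref.mean())/ref.std()
def tilt(p):
    def c(t): a=samp(p,t); return -np.mean(ref*(a-a.mean())/a.std())
    g=np.arange(-.03,.35,.01); t0=g[np.argmin([c(t) for t in g])]
    r=minimize_scalar(c,bounds=(t0-.012,t0+.012),method="bounded",options=dict(xatol=1e-4)); return r.x,-r.fun
def acc(th,w,z,M0,k): # z tcp in m
    p=max(.08+(.12-(z-.02)-.2*np.sin(th))/np.cos(th),0)
    return (12*p-M0+k*th-.088*w-.004*np.tanh(w/.01))/.155
def sim(th,w,ts,zs,M0,k,dt=.01):
    out=[th]; W_=[w]
    for j in range(len(ts)-1):
        n=max(1,round((ts[j+1]-ts[j])/dt)); h=(ts[j+1]-ts[j])/n
        for a in range(n):
            z=zs[j]+(zs[j+1]-zs[j])*(a+.5)/n; w+=h*acc(th,w,z,M0,k); th+=h*w
            if th<0: th,w=0.,max(w,0.)
        out.append(th); W_.append(w)
    return np.array(out),np.array(W_)
def log(): return np.array(json.load(open("log.json"))) if os.path.exists("log.json") else np.zeros((0,4))
if __name__=="__main__":
    o=readout.get_obs(); p,_=imaging.camera("side"); th,cf=tilt(p)
    L=np.vstack([log(),[o["time"],th,o["ee_pos"][2],o["wrist_force"][2]]]); json.dump(L.tolist(),open("log.json","w"))
    print("t %.2f th %.4f cc %.3f z %.4f Fz %.2f xy %s"%(o["time"],th,cf,o["ee_pos"][2],o["wrist_force"][2],np.round(o["ee_pos"][:2],4)))
    V=L[L[:,0]>L[-1,0]-3.0]
    if th>.006 and len(V)>3 :
        V=V[max(0,np.argmax(V[:,1]>.004)-1):]
        def res(x):
            s,_=sim(x[0],x[1],V[:,0],V[:,2],x[2],x[3]); return np.r_[(s-V[:,1])/.0015,(x[2]-.87)/.13,(x[3]-2.5)/.2]
        r=least_squares(res,[max(V[0,1],0),0,.87,2.5],x_scale=[.01,.05,.05,.2]).x
        s,w=sim(r[0],r[1],V[:,0],V[:,2],r[2],r[3]); th0,w0=s[-1],w[-1]
        print("fit th %.4f w %.3f M0 %.4f k %.3f rms %.4f"%(th0,w0,r[2],r[3],np.std(s-V[:,1])))
        tgt=float(sys.argv[1]) if len(sys.argv)>1 else .163; n=int(sys.argv[2]) if len(sys.argv)>2 else 4; z0=L[-1,2]
        def plan(u,m=0): # ramp to u1 over n/2 rows then u2
            t=.1*np.arange(2*n+1); a=np.interp(t,[0,.1*n*.5,.1*n,.2*n],[z0,z0+u[0]/1e3,z0+u[1]/1e3,z0+u[1]/1e3]); return t,a
        def cost(u):
            t,a=plan(u); s,w=sim(th0,w0,t,a,r[2],r[3]); return np.r_[(s[n:]-tgt)/.02,(w[n:])/.06,np.maximum(abs(w)-.15,0)/.02,np.array(u)/6]
        u=least_squares(cost,[0.,0.],diff_step=1e-3,x_scale=3).x; t,a=plan(u); s,w=sim(th0,w0,t,a,r[2],r[3])
        print("dz rel. measured z (mm):",np.round((a[1:n+1]-z0)*1e3,1),"pred",np.round(s[1::2],3),np.round(w[1::2],2))
        s,w=sim(th0,w0,t,np.full(len(t),z0),r[2],r[3]); print("hold pred",np.round(s[1::2],3),np.round(w[1::2],2))
E
python3 look.py
python3 -m jog '[{"rotation":[0,0,0],"translation":[0,0,-10],"grip":0},{"rotation":[0,0,0],"translation":[0,0,-18],"grip":0},{"rotation":[0,0,0],"translation":[0,0,-24],"grip":0},{"rotation":[0,0,0],"translation":[0,0,-30],"grip":0},{"rotation":[0,0,0],"translation":[0,0,-38],"grip":0},{"rotation":[0,0,0],"translation":[0,0,-46],"grip":0},{"rotation":[0,0,0],"translation":[0,0,-54],"grip":0},{"rotation":[0,0,0],"translation":[0,0,-62],"grip":0},{"rotation":[0,0,0],"translation":[0,0,-70],"grip":0},{"rotation":[0,0,0],"translation":[0,0,-76],"grip":0},{"rotation":[0,0,0],"translation":[0,0,-80],"grip":0},{"rotation":[0,0,0],"translation":[0,0,-82],"grip":0},{"rotation":[0,0,0],"translation":[0,0,-82],"grip":0}]'
python3 look.py
```

```text
t 4.80 th 0.0000 cc 0.997 z 0.2466 Fz 0.95 xy [0.542  0.1514]
time: 6.15
ee_pos: [0.5424, 0.1523, 0.1643]
tcp_rot: [180.0, -0.0, 85.0]
wrist_force: [-0.2, 0.1, 3.5]
opening: -0.0001
grasp_force: 1.7
t 6.15 th -0.0000 cc 0.996 z 0.1643 Fz 3.49 xy [0.5424 0.1523]
```

```bash
python3 -m jog '[{"rotation":[0,0,0],"translation":[0,0,-2],"grip":0},{"rotation":[0,0,0],"translation":[0,0,-4],"grip":0},{"rotation":[0,0,0],"translation":[0,0,-6],"grip":0},{"rotation":[0,0,0],"translation":[0,0,-7],"grip":0},{"rotation":[0,0,0],"translation":[0,0,-7],"grip":0}]'
python3 look.py
python3 -m jog '[{"rotation":[0,0,0],"translation":[0,0,-1],"grip":0},{"rotation":[0,0,0],"translation":[0,0,-2],"grip":0},{"rotation":[0,0,0],"translation":[0,0,-3],"grip":0},{"rotation":[0,0,0],"translation":[0,0,-3],"grip":0}]'
python3 look.py
```

```text
time: 6.7
ee_pos: [0.5423, 0.1523, 0.1571]
tcp_rot: [-180.0, 0.0, 85.0]
wrist_force: [0.3, 0.2, 3.4]
opening: -0.0001
grasp_force: 1.9
t 6.70 th -0.0000 cc 0.997 z 0.1571 Fz 3.41 xy [0.5423 0.1523]
time: 7.15
ee_pos: [0.5423, 0.1523, 0.1541]
tcp_rot: [-180.0, 0.0, 85.0]
wrist_force: [0.2, 0.6, 4.4]
opening: 0.0001
grasp_force: 2.0
t 7.15 th 0.0082 cc 0.992 z 0.1541 Fz 4.43 xy [0.5423 0.1523]
fit th 0.0000 w 0.000 M0 0.8700 k 2.500 rms 0.0041
dz rel. measured z (mm): [0. 0. 0. 0.] pred [0. 0. 0. 0.] [0. 0. 0. 0.]
hold pred [0. 0. 0. 0.] [0. 0. 0. 0.]
```

```bash
python3 -m jog '[{"rotation":[0,0,0],"translation":[0,0,0],"grip":0},{"rotation":[0,0,0],"translation":[0,0,0],"grip":0}]' >/dev/null
python3 look.py .163 5
```

```text
t 7.40 th 0.0309 cc 0.989 z 0.1543 Fz 4.26 xy [0.5423 0.1523]
fit th 0.0000 w 0.000 M0 0.8700 k 2.500 rms 0.0131
dz rel. measured z (mm): [0. 0. 0. 0. 0.] pred [0. 0. 0. 0. 0.] [0. 0. 0. 0. 0.]
hold pred [0. 0. 0. 0. 0.] [0. 0. 0. 0. 0.]
```

```bash
sed -i 's/r=least_squares(res,\[max(V\[0,1\],0),0,.87,2.5\],x_scale=\[.01,.05,.05,.2\]).x/r=min((least_squares(res,[max(V[0,1],0),w_,m_,2.5],x_scale=[.01,.05,.05,.2]) for w_,m_ in ((0,.72),(.1,.75),(0,.87))),key=lambda r:r.cost).x/' look.py
python3 -m jog '[{"rotation":[0,0,0],"translation":[0,0,2],"grip":0},{"rotation":[0,0,0],"translation":[0,0,4],"grip":0}]' >/dev/null
python3 look.py .163 5
```

```text
t 7.65 th 0.0604 cc 0.989 z 0.1584 Fz 3.35 xy [0.5424 0.1523]
fit th 0.0604 w 0.119 M0 0.7489 k 2.556 rms 0.0007
dz rel. measured z (mm): [-2.1 -4.2 -3.4  0.3  4. ] pred [0.072 0.099 0.129 0.148 0.154] [0.12 0.15 0.13 0.06 0.  ]
hold pred [0.072 0.092 0.11  0.126 0.141] [0.11 0.09 0.08 0.08 0.07]
```

```bash
python3 -m jog '[{"rotation":[0,0,0],"translation":[0,0,0],"grip":0},{"rotation":[0,0,0],"translation":[0,0,0],"grip":0},{"rotation":[0,0,0],"translation":[0,0,0],"grip":0},{"rotation":[0,0,0],"translation":[0,0,0],"grip":0}]' >/dev/null
python3 look.py .163 6
```

```text
t 8.10 th 0.0903 cc 0.988 z 0.1582 Fz 2.47 xy [0.5423 0.1523]
fit th 0.0906 w 0.039 M0 0.7475 k 2.345 rms 0.0011
dz rel. measured z (mm): [-2.5 -5.  -7.5 -4.7 -1.8  1. ] pred [0.094 0.106 0.128 0.149 0.159 0.159] [ 0.04  0.09  0.12  0.08  0.03 -0.02]
hold pred [0.094 0.097 0.096 0.093 0.088 0.082] [ 0.03  0.   -0.01 -0.02 -0.03 -0.03]
```

```bash
python3 -m jog '[{"rotation":[0,0,0],"translation":[0,0,-2.5],"grip":0},{"rotation":[0,0,0],"translation":[0,0,-5],"grip":0},{"rotation":[0,0,0],"translation":[0,0,-6],"grip":0},{"rotation":[0,0,0],"translation":[0,0,-4],"grip":0}]' >/dev/null
python3 look.py .163 6
```

```text
t 8.55 th 0.1180 cc 0.987 z 0.1539 Fz 2.86 xy [0.5423 0.1522]
fit th 0.1175 w 0.083 M0 0.7495 k 2.433 rms 0.0015
dz rel. measured z (mm): [2.  4.  6.  5.4 4.8 4.2] pred [0.127 0.145 0.156 0.161 0.163 0.163] [ 0.1   0.08  0.04  0.02  0.   -0.01]
hold pred [0.127 0.152 0.184 0.223 0.265 0.309] [0.1  0.14 0.18 0.2  0.22 0.22]
```

```bash
python3 -m jog '[{"rotation":[0,0,0],"translation":[0,0,2],"grip":0},{"rotation":[0,0,0],"translation":[0,0,4],"grip":0},{"rotation":[0,0,0],"translation":[0,0,5.5],"grip":0},{"rotation":[0,0,0],"translation":[0,0,5],"grip":0}]' >/dev/null
python3 look.py .163 6
```

```text
t 9.00 th 0.1700 cc 0.985 z 0.1596 Fz 2.17 xy [0.5423 0.1523]
fit th 0.1695 w 0.097 M0 0.7520 k 2.487 rms 0.0017
dz rel. measured z (mm): [ 1.3  2.6  3.9  1.8 -0.4 -2.5] pred [0.178 0.185 0.178 0.169 0.165 0.165] [ 0.07 -0.   -0.05 -0.03 -0.01  0.01]
hold pred [0.178 0.19  0.194 0.192 0.187 0.178] [ 0.08  0.04  0.01 -0.02 -0.04 -0.05]
```

```bash
python3 -m jog '[{"rotation":[0,0,0],"translation":[0,0,2],"grip":0},{"rotation":[0,0,0],"translation":[0,0,4],"grip":0},{"rotation":[0,0,0],"translation":[0,0,3],"grip":0},{"rotation":[0,0,0],"translation":[0,0,1],"grip":0}]' >/dev/null
python3 look.py .163 6
```

```text
t 9.45 th 0.1661 cc 0.985 z 0.1603 Fz 1.98 xy [0.5423 0.1523]
fit th 0.1698 w -0.032 M0 0.7481 k 2.412 rms 0.0035
dz rel. measured z (mm): [-2.  -3.9 -5.9 -4.9 -3.9 -2.9] pred [0.166 0.159 0.159 0.161 0.162 0.162] [-0.04 -0.02  0.01  0.01  0.   -0.  ]
hold pred [0.165 0.152 0.131 0.106 0.076 0.043] [-0.05 -0.09 -0.11 -0.14 -0.16 -0.17]
```

```bash
python3 - <<'E'
s=open("look.py").read()
s=s.replace('''    V=L[L[:,0]>L[-1,0]-3.0]''','''    C=json.load(open("cmd.json")) if os.path.exists("cmd.json") else [[7.15,.154,[0,0]],[7.4,.154,[2,4]],[7.65,.158,[0,0,0,0]],[8.1,.158,[-2.5,-5,-6,-4]],[8.55,.154,[2,4,5.5,5]],[9.0,.159,[2,4,3,1]]]
    tl,zl,dl=C[-1]
    if len(sys.argv)>3: C.append([L[-2,0],zl+dl[-1]/1e3,json.loads(sys.argv[3])]); json.dump(C,open("cmd.json","w"))
    zc=C[-1][1]+C[-1][2][-1]/1e3
    D=[]
    for t_,z_,d_ in C:
        D.append((t_+.05+LAG,z_)); D+=[(t_+.05+LAG+.1*(j+1),z_+x/1e3) for j,x in enumerate(d_)]
    D=np.array(D); V=L[(L[:,0]>L[-1,0]-2.5)&(L[:,0]>7.3)]''')
s=s.replace('''        V=V[max(0,np.argmax(V[:,1]>.004)-1):]
''','''        tt=np.unique(np.round(np.r_[V[:,0],np.arange(V[0,0],V[-1,0],.05)],3)); zz=np.interp(tt,D[:,0],D[:,1])+.0003; ix=np.searchsorted(tt,np.round(V[:,0],3))
''')
s=s.replace("s,_=sim(x[0],x[1],V[:,0],V[:,2],x[2],x[3]); return np.r_[(s-V","s,_=sim(x[0],x[1],tt,zz,x[2],x[3]); return np.r_[(s[ix]-V")
s=s.replace("s,w=sim(r[0],r[1],V[:,0],V[:,2],r[2],r[3]); th0","s,w=sim(r[0],r[1],tt,zz,r[2],r[3]); th0").replace("np.std(s-V[:,1])","np.std(s[ix]-V[:,1])")
s=s.replace("z0=L[-1,2]","z0=zc+.0003").replace("rel. measured z","rel. command").replace("import json","LAG=.03\nimport json")
s=s.replace('print("dz','print("cmd %.4f"%zc,"dz')
open("look.py","w").write(s)
E
python3 -m jog '[{"rotation":[0,0,0],"translation":[0,0,-2],"grip":0},{"rotation":[0,0,0],"translation":[0,0,-4],"grip":0},{"rotation":[0,0,0],"translation":[0,0,-5],"grip":0},{"rotation":[0,0,0],"translation":[0,0,-4],"grip":0}]' >/dev/null
python3 look.py .163 6 "[-2,-4,-5,-4]"
```

```text
t 9.90 th 0.1398 cc 0.987 z 0.1560 Fz 1.70 xy [0.5423 0.1523]
fit th 0.1379 w -0.045 M0 0.7531 k 2.453 rms 0.0026
cmd 0.1560 dz rel. command (mm): [-1.2 -2.3 -3.5 -1.5  0.4  2.4] pred [0.134 0.135 0.145 0.156 0.161 0.161] [-0.03  0.03  0.06  0.04  0.01 -0.01]
hold pred [0.134 0.131 0.132 0.136 0.142 0.15 ] [-0.03 -0.    0.01  0.02  0.03  0.04]
```

```bash
python3 -m jog '[{"rotation":[0,0,0],"translation":[0,0,-1],"grip":0},{"rotation":[0,0,0],"translation":[0,0,-2],"grip":0},{"rotation":[0,0,0],"translation":[0,0,-2],"grip":0},{"rotation":[0,0,0],"translation":[0,0,-1],"grip":0}]' >/dev/null
python3 look.py .163 6 "[-1,-2,-2,-1]"
```

```text
t 10.35 th 0.1529 cc 0.986 z 0.1552 Fz 2.74 xy [0.5423 0.1522]
fit th 0.1496 w 0.052 M0 0.7884 k 2.700 rms 0.0038
cmd 0.1550 dz rel. command (mm): [1.8 3.7 5.5 4.5 3.5 2.5] pred [0.155 0.165 0.166 0.165 0.164 0.164] [ 0.06  0.03 -0.01 -0.   -0.   -0.  ]
hold pred [0.156 0.171 0.192 0.219 0.251 0.29 ] [0.06 0.09 0.12 0.15 0.18 0.21]
```

```bash
python3 -m jog '[{"rotation":[0,0,0],"translation":[0,0,2],"grip":0},{"rotation":[0,0,0],"translation":[0,0,4],"grip":0},{"rotation":[0,0,0],"translation":[0,0,4.5],"grip":0}]' >/dev/null
python3 look.py .163 6 "[2,4,4.5]"
python3 - <<'E'
import look as k
from look import *
L=log(); C=json.load(open("cmd.json")); V=L[L[:,0]>7.3]
def mk(lag):
    D=[]
    for t_,z_,d_ in C:
        D.append((t_+.05+lag,z_)); D+=[(t_+.05+lag+.1*(j+1),z_+x/1e3) for j,x in enumerate(d_)]
    return np.array(D)
tt=np.unique(np.round(np.r_[V[:,0],np.arange(V[0,0],V[-1,0],.05)],3)); ix=np.searchsorted(tt,np.round(V[:,0],3))
def S(x):
    D=mk(x[6]); zz=np.interp(tt,D[:,0],D[:,1])
    th,w=x[0],x[1]; out=[th]
    for j in range(len(tt)-1):
        n=max(1,round((tt[j+1]-tt[j])/.01)); h=(tt[j+1]-tt[j])/n
        for a in range(n):
            z=zz[j]+(zz[j+1]-zz[j])*(a+.5)/n; p=.08+(.14-z-.2*np.sin(th))/np.cos(th)
            w+=h*(12*p-x[2]+x[3]*th-x[5]*w-.004*np.tanh(w/.01))/x[4]; th+=h*w
        out.append(th)
    return np.array(out)
def res(x): return np.r_[(S(x)[ix]-V[:,1])/.001,(x[4]-.155)/.03,(x[5]-.088)/.02,(x[6]-.03)/.04,(x[3]-2.5)/.3]
r=least_squares(res,[.03,.1,.75,2.5,.155,.088,.03],x_scale=[.01,.05,.01,.1,.02,.02,.02]); print(np.round(r.x,4)); print(np.round(res(r.x),1))
E
```

```text
t 10.70 th 0.1772 cc 0.984 z 0.1601 Fz 1.65 xy [0.5423 0.1523]
fit th 0.1777 w 0.058 M0 0.7146 k 2.240 rms 0.0029
cmd 0.1595 dz rel. command (mm): [ 0.3  0.7  1.  -0.3 -1.6 -3. ] pred [0.182 0.183 0.176 0.168 0.164 0.164] [ 0.03 -0.02 -0.04 -0.03 -0.01  0.01]
hold pred [0.182 0.184 0.179 0.168 0.153 0.134] [ 0.03 -0.01 -0.04 -0.07 -0.08 -0.09]
[ 0.031   0.1148  0.7631  2.5183  0.136   0.0929 -0.0273]
[ 0.1 -0.2 -0.1  0.5 -0.6  0.6 -0.3 -0.1  0.1 -0.6  0.2 -1.4  0.1]
```

```bash
sed -i 's/LAG=.03/LAG=-.027/; s/zc+.0003/zc/; s/D\[:,1\])+.0003/D[:,1])/; s/-.088\*w/-.093*w/; s#/.155$#/.136#; s#(x\[2\]-.87)/.13,(x\[3\]-2.5)/.2#(x[2]-.763)/.01,(x[3]-2.518)/.05#' look.py
python3 -m jog '[{"rotation":[0,0,0],"translation":[0,0,0.5],"grip":0},{"rotation":[0,0,0],"translation":[0,0,0.5],"grip":0},{"rotation":[0,0,0],"translation":[0,0,-0.5],"grip":0}]' >/dev/null
python3 look.py .163 6 "[0.5,0.5,-0.5]"
```

```text
t 11.05 th 0.1747 cc 0.985 z 0.1593 Fz 2.17 xy [0.5423 0.1523]
fit th 0.1756 w -0.030 M0 0.7628 k 2.514 rms 0.0007
cmd 0.1590 dz rel. command (mm): [-0.8 -1.6 -2.4 -2.2 -1.9 -1.6] pred [0.172 0.166 0.163 0.163 0.163 0.163] [-0.04 -0.02 -0.01 -0.   -0.    0.  ]
hold pred [0.172 0.163 0.15  0.135 0.118 0.099] [-0.04 -0.05 -0.07 -0.08 -0.09 -0.1 ]
```

Accurate model now; follow the plan over all 6 rows.

```bash
python3 -m jog '[{"rotation":[0,0,0],"translation":[0,0,-0.8],"grip":0},{"rotation":[0,0,0],"translation":[0,0,-1.6],"grip":0},{"rotation":[0,0,0],"translation":[0,0,-2.4],"grip":0},{"rotation":[0,0,0],"translation":[0,0,-2.2],"grip":0},{"rotation":[0,0,0],"translation":[0,0,-1.9],"grip":0},{"rotation":[0,0,0],"translation":[0,0,-1.6],"grip":0}]' >/dev/null
python3 look.py .163 8 "[-0.8,-1.6,-2.4,-2.2,-1.9,-1.6]"
```

```text
t 11.70 th 0.1616 cc 0.986 z 0.1578 Fz 0.87 xy [0.5423 0.1523]
fit th 0.1612 w -0.003 M0 0.7644 k 2.523 rms 0.0006
cmd 0.1574 dz rel. command (mm): [-0.1 -0.1 -0.2 -0.2 -0.2 -0.1 -0.   0.1] pred [0.161 0.161 0.162 0.162 0.163 0.163 0.163 0.163] [-0.  0.  0.  0.  0.  0. -0. -0.]
hold pred [0.161 0.161 0.161 0.161 0.161 0.161 0.161 0.162] [-0. -0.  0.  0.  0.  0.  0.  0.]
```

```bash
python3 -m jog '[{"rotation":[0,0,0],"translation":[0,0,0],"grip":0},{"rotation":[0,0,0],"translation":[0,0,0],"grip":0},{"rotation":[0,0,0],"translation":[0,0,0],"grip":0},{"rotation":[0,0,0],"translation":[0,0,0],"grip":0},{"rotation":[0,0,0],"translation":[0,0,0],"grip":0},{"rotation":[0,0,0],"translation":[0,0,0],"grip":0},{"rotation":[0,0,0],"translation":[0,0,0],"grip":0},{"rotation":[0,0,0],"translation":[0,0,0],"grip":0}]' >/dev/null
python3 look.py .163 8 "[0,0,0,0,0,0,0,0]"
```

```text
t 12.55 th 0.1616 cc 0.986 z 0.1577 Fz 1.98 xy [0.5423 0.1523]
fit th 0.1617 w 0.002 M0 0.7632 k 2.518 rms 0.0005
cmd 0.1574 dz rel. command (mm): [0.  0.  0.  0.  0.  0.  0.1 0.1] pred [0.162 0.162 0.163 0.163 0.163 0.163 0.163 0.163] [ 0.  0.  0.  0.  0.  0. -0. -0.]
hold pred [0.162 0.162 0.163 0.163 0.163 0.164 0.164 0.164] [0. 0. 0. 0. 0. 0. 0. 0.]
```

```bash
python3 -m jog '[{"rotation":[0,0,0],"translation":[0,0,0],"grip":0},{"rotation":[0,0,0],"translation":[0,0,0],"grip":0},{"rotation":[0,0,0],"translation":[0,0,0],"grip":0},{"rotation":[0,0,0],"translation":[0,0,0],"grip":0},{"rotation":[0,0,0],"translation":[0,0,0],"grip":0},{"rotation":[0,0,0],"translation":[0,0,0],"grip":0},{"rotation":[0,0,0],"translation":[0,0,0],"grip":0},{"rotation":[0,0,0],"translation":[0,0,0],"grip":0}]' >/dev/null
sed -i 's/p,_=imaging.camera("side"); th/p,_=imaging.camera("side"); np.save("last.npy",p); th/' look.py
python3 look.py .163 8 "[0,0,0,0,0,0,0,0]"
python3 -c "
import numpy as np,cv2
p=np.load('last.npy');cv2.imwrite('pics/lvl.png',cv2.resize(p[125:205,225:325,::-1],None,fx=7,fy=7,interpolation=cv2.INTER_CUBIC))"
```

```text
t 13.40 th 0.1616 cc 0.985 z 0.1577 Fz 1.72 xy [0.5423 0.1523]
fit th 0.1617 w 0.000 M0 0.7635 k 2.516 rms 0.0001
cmd 0.1574 dz rel. command (mm): [-0.  -0.1 -0.1 -0.1 -0.1 -0.  -0.   0. ] pred [0.162 0.162 0.162 0.163 0.163 0.163 0.163 0.163] [ 0.  0.  0.  0.  0.  0. -0. -0.]
hold pred [0.162 0.162 0.162 0.162 0.162 0.162 0.162 0.162] [0. 0. 0. 0. 0. 0. 0. 0.]
```

View pics/lvl.png

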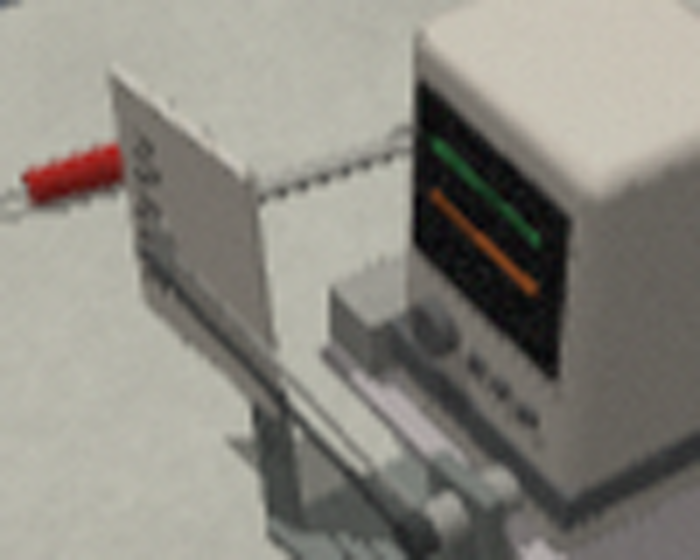

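The pointer now points at the flag area, at crop (150,265), with the set-hand bar running parallel just behind it. I'll recheck the set angle from the saved wrist depth while holding.

```bash
python3 - <<'E'
import numpy as np
L=np.load("L.npy"); m=(L[...,0]>122)&(L[...,0]<142)&(L[...,1]>-225)&(L[...,1]<-50)&(L[...,2]>127)&(L[...,2]<165); Q=L[m]
Q=Q[np.abs(Q[:,2]-(123+.164*-Q[:,1]))<12]
for a in range(3):
    k=np.polyfit(-Q[:,1],Q[:,2],1); e=Q[:,2]-np.polyval(k,-Q[:,1]); Q=Q[np.abs(e)<3*max(1,np.median(np.abs(e)))]
print(k,np.arctan(k[0]),len(Q),Q[:,0].mean(),e.std(),Q[:,1].min(),Q[:,1].max())
m=(L[...,0]>122)&(L[...,0]<142)&(L[...,1]>-225)&(L[...,1]<-50)&(abs(L[...,2]-123)<4); Q=L[m]; print(np.polyfit(-Q[:,1],Q[:,2],1),Q[:,0].mean())
F=L[(abs(L[...,0]-134)<10)&(L[...,1]<-224)&(L[...,1]>-255)&(L[...,2]>140)&(L[...,2]<200)]; print(np.round(F[np.argsort(F[:,1])][::4],0).tolist())
E
python3 -m jog '[{"rotation":[0,0,0],"translation":[0,0,0],"grip":0},{"rotation":[0,0,0],"translation":[0,0,0],"grip":0},{"rotation":[0,0,0],"translation":[0,0,0],"grip":0},{"rotation":[0,0,0],"translation":[0,0,0],"grip":0},{"rotation":[0,0,0],"translation":[0,0,0],"grip":0},{"rotation":[0,0,0],"translation":[0,0,0],"grip":0},{"rotation":[0,0,0],"translation":[0,0,0],"grip":0},{"rotation":[0,0,0],"translation":[0,0,0],"grip":0}]' >/dev/null
python3 look.py .163 8 "[0,0,0,0,0,0,0,0]"
```

```text
[  0.16272828 122.39753094] 0.16131429883547976 320 126.50024573807514 0.9617089502584256 -224.69353769037824 -50.148048455739584
[-4.93202480e-04  1.22420861e+02] 138.46769007072956
[[125.0, -246.0, 150.0], [126.0, -244.0, 152.0], [127.0, -242.0, 158.0], [127.0, -241.0, 153.0], [127.0, -240.0, 146.0], [126.0, -239.0, 169.0], [127.0, -238.0, 164.0], [126.0, -237.0, 173.0], [126.0, -236.0, 175.0], [125.0, -235.0, 174.0], [127.0, -234.0, 170.0], [127.0, -233.0, 165.0], [126.0, -232.0, 158.0], [127.0, -231.0, 154.0], [127.0, -230.0, 170.0], [126.0, -229.0, 173.0], [126.0, -228.0, 173.0], [125.0, -227.0, 173.0], [125.0, -226.0, 172.0], [125.0, -224.0, 171.0]]
t 14.25 th 0.1617 cc 0.985 z 0.1577 Fz 1.39 xy [0.5423 0.1523]
```

```bash
for k in 1; do python3 -m jog '[{"rotation":[0,0,0],"translation":[0,0,0],"grip":0},{"rotation":[0,0,0],"translation":[0,0,0],"grip":0},{"rotation":[0,0,0],"translation":[0,0,0],"grip":0},{"rotation":[0,0,0],"translation":[0,0,0],"grip":0},{"rotation":[0,0,0],"translation":[0,0,0],"grip":0},{"rotation":[0,0,0],"translation":[0,0,0],"grip":0},{"rotation":[0,0,0],"translation":[0,0,0],"grip":0},{"rotation":[0,0,0],"translation":[0,0,0],"grip":0},{"rotation":[0,0,0],"translation":[0,0,0],"grip":0},{"rotation":[0,0,0],"translation":[0,0,0],"grip":0},{"rotation":[0,0,0],"translation":[0,0,0],"grip":0},{"rotation":[0,0,0],"translation":[0,0,0],"grip":0}]' >/dev/null; done
python3 look.py .163 8 "[0,0,0,0,0,0,0,0,0,0,0,0]"
```

```text
t 15.50 th 0.1612 cc 0.986 z 0.1577 Fz 1.80 xy [0.5423 0.1523]
```

```bash
python3 -m jog '[{"rotation":[0,0,0],"translation":[0,0,0],"grip":0},{"rotation":[0,0,0],"translation":[0,0,0],"grip":0},{"rotation":[0,0,0],"translation":[0,0,0],"grip":0},{"rotation":[0,0,0],"translation":[0,0,0],"grip":0},{"rotation":[0,0,0],"translation":[0,0,0],"grip":0},{"rotation":[0,0,0],"translation":[0,0,0],"grip":0},{"rotation":[0,0,0],"translation":[0,0,0],"grip":0},{"rotation":[0,0,0],"translation":[0,0,0],"grip":0},{"rotation":[0,0,0],"translation":[0,0,0],"grip":0},{"rotation":[0,0,0],"translation":[0,0,0],"grip":0},{"rotation":[0,0,0],"translation":[0,0,0],"grip":0},{"rotation":[0,0,0],"translation":[0,0,0],"grip":0}]' >/dev/null
python3 look.py .163 8 "[0,0,0,0,0,0,0,0,0,0,0,0]"
```

```text
t 16.75 th 0.1617 cc 0.985 z 0.1577 Fz 2.35 xy [0.5423 0.1523]
```

```bash
python3 -m jog '[{"rotation":[0,0,0],"translation":[0,0,0],"grip":0},{"rotation":[0,0,0],"translation":[0,0,0],"grip":0},{"rotation":[0,0,0],"translation":[0,0,0],"grip":0},{"rotation":[0,0,0],"translation":[0,0,0],"grip":0},{"rotation":[0,0,0],"translation":[0,0,0],"grip":0},{"rotation":[0,0,0],"translation":[0,0,0],"grip":0},{"rotation":[0,0,0],"translation":[0,0,0],"grip":0},{"rotation":[0,0,0],"translation":[0,0,0],"grip":0},{"rotation":[0,0,0],"translation":[0,0,0],"grip":0},{"rotation":[0,0,0],"translation":[0,0,0],"grip":0},{"rotation":[0,0,0],"translation":[0,0,0],"grip":0},{"rotation":[0,0,0],"translation":[0,0,0],"grip":0},{"rotation":[0,0,0],"translation":[0,0,0],"grip":0},{"rotation":[0,0,0],"translation":[0,0,0],"grip":0}]' >/dev/null
python3 look.py .163 8 "[0,0,0,0,0,0,0,0,0,0,0,0,0,0]"
python3 - <<'E'
from look import *
rows=[0,1,2,3,3,3,3,3,3,2,2,1,1,1,1,1,1,1,1,1]
for rows in ([1,2,3,4,4,4,4,3,2,1,0,0,0,0],[1,2,3,3,3,3,2,1,1,1,1,1,1,1,1]):
    t=.1*np.arange(len(rows)+1); s,w=sim(.1617,0,t,.1574+np.r_[0,rows]/1e3,.7635,2.518); print(np.round(s,3),np.round(w,2))
E
```

```text
t 18.20 th 0.1615 cc 0.986 z 0.1577 Fz 2.03 xy [0.5423 0.1523]
[0.162 0.162 0.161 0.158 0.154 0.147 0.137 0.124 0.11  0.093 0.077 0.061
 0.045 0.03  0.016] [ 0.   -0.   -0.01 -0.03 -0.06 -0.08 -0.11 -0.14 -0.15 -0.16 -0.17 -0.16
 -0.15 -0.14 -0.14]
[0.162 0.162 0.161 0.158 0.154 0.148 0.139 0.13  0.119 0.108 0.098 0.087
 0.076 0.065 0.054 0.043] [ 0.   -0.   -0.01 -0.03 -0.05 -0.07 -0.09 -0.1  -0.11 -0.11 -0.11 -0.11
 -0.11 -0.11 -0.11 -0.12]
```

Level hold confirmed (over 6.5 s at 0.1616). Lowering gently now.

```bash
sed -i 's/L\[-1,0\]-2.5/L[-1,0]-4.5/' look.py; python3 -m jog '[{"rotation":[0,0,0],"translation":[0,0,1],"grip":0},{"rotation":[0,0,0],"translation":[0,0,2],"grip":0},{"rotation":[0,0,0],"translation":[0,0,3],"grip":0},{"rotation":[0,0,0],"translation":[0,0,3],"grip":0},{"rotation":[0,0,0],"translation":[0,0,3],"grip":0},{"rotation":[0,0,0],"translation":[0,0,3],"grip":0},{"rotation":[0,0,0],"translation":[0,0,2],"grip":0},{"rotation":[0,0,0],"translation":[0,0,1],"grip":0}]' >/dev/null
python3 look.py .0 8 "[1,2,3,3,3,3,2,1]"
```

```text
t 19.05 th 0.1178 cc 0.987 z 0.1586 Fz 3.01 xy [0.5423 0.1523]
fit th 0.1173 w -0.106 M0 0.7628 k 2.513 rms 0.0006
cmd 0.1584 dz rel. command (mm): [ 0.3  0.6  0.9  1.1  0.  -1.1 -2.2 -3.3] pred [0.107 0.084 0.059 0.033 0.014 0.004 0.    0.002] [-0.11 -0.12 -0.13 -0.12 -0.07 -0.04 -0.    0.02]
hold pred [0.107 0.085 0.064 0.041 0.017 0.    0.    0.   ] [-0.11 -0.11 -0.11 -0.12 -0.12  0.    0.    0.  ]
```

```bash
python3 -m jog '[{"rotation":[0,0,0],"translation":[0,0,0],"grip":0},{"rotation":[0,0,0],"translation":[0,0,0],"grip":0},{"rotation":[0,0,0],"translation":[0,0,0],"grip":0},{"rotation":[0,0,0],"translation":[0,0,0],"grip":0},{"rotation":[0,0,0],"translation":[0,0,0],"grip":0}]' >/dev/null
python3 look.py .0 6 "[0,0,0,0,0]"
```

```text
t 19.60 th 0.0643 cc 0.989 z 0.1588 Fz 2.69 xy [0.5423 0.1523]
fit th 0.0636 w -0.098 M0 0.7562 k 2.473 rms 0.0007
cmd 0.1584 dz rel. command (mm): [-0.2 -0.4 -0.6 -0.5 -0.5 -0.4] pred [0.054 0.035 0.017 0.    0.    0.   ] [-0.1  -0.09 -0.09  0.    0.    0.  ]
hold pred [0.054 0.034 0.014 0.    0.    0.   ] [-0.1 -0.1 -0.1  0.   0.   0. ]
```

Continue with slight braking, then a look after touchdown.

```bash
python3 -m jog '[{"rotation":[0,0,0],"translation":[0,0,-0.6],"grip":0},{"rotation":[0,0,0],"translation":[0,0,-1.2],"grip":0},{"rotation":[0,0,0],"translation":[0,0,-1.2],"grip":0},{"rotation":[0,0,0],"translation":[0,0,-0.6],"grip":0},{"rotation":[0,0,0],"translation":[0,0,0],"grip":0}]' >/dev/null
python3 look.py .0 6 "[-0.6,-1.2,-1.2,-0.6,0]"
```

```text
t 20.15 th 0.0173 cc 0.989 z 0.1588 Fz 3.13 xy [0.5423 0.1523]
fit th 0.0171 w -0.079 M0 0.7577 k 2.486 rms 0.0003
cmd 0.1584 dz rel. command (mm): [0. 0. 0. 0. 0. 0.] pred [0.009 0.    0.    0.    0.    0.   ] [-0.08  0.    0.    0.    0.    0.  ]
hold pred [0.009 0.    0.    0.    0.    0.   ] [-0.08  0.    0.    0.    0.    0.  ]
```

```bash
python3 -m jog '[{"rotation":[0,0,0],"translation":[0,0,0],"grip":0},{"rotation":[0,0,0],"translation":[0,0,0],"grip":0},{"rotation":[0,0,0],"translation":[0,0,1],"grip":0},{"rotation":[0,0,0],"translation":[0,0,2],"grip":0},{"rotation":[0,0,0],"translation":[0,0,3],"grip":0},{"rotation":[0,0,0],"translation":[0,0,4],"grip":0},{"rotation":[0,0,0],"translation":[0,0,5],"grip":0},{"rotation":[0,0,0],"translation":[0,0,5],"grip":0}]' >/dev/null
python3 look.py .0 6 "[0,0,1,2,3,4,5,5]"
```

```text
t 21.00 th -0.0002 cc 0.997 z 0.1639 Fz 3.53 xy [0.5423 0.1523]
```

Seated on the rest stop. Now I'll raise off the roller, slowly near release.

```bash
python3 -m jog '[{"rotation":[0,0,0],"translation":[0,0,5],"grip":0},{"rotation":[0,0,0],"translation":[0,0,11],"grip":0},{"rotation":[0,0,0],"translation":[0,0,17],"grip":0},{"rotation":[0,0,0],"translation":[0,0,23],"grip":0},{"rotation":[0,0,0],"translation":[0,0,29],"grip":0},{"rotation":[0,0,0],"translation":[0,0,35],"grip":0},{"rotation":[0,0,0],"translation":[0,0,41],"grip":0},{"rotation":[0,0,0],"translation":[0,0,46],"grip":0},{"rotation":[0,0,0],"translation":[0,0,50],"grip":0},{"rotation":[0,0,0],"translation":[0,0,53],"grip":0},{"rotation":[0,0,0],"translation":[0,0,56],"grip":0},{"rotation":[0,0,0],"translation":[0,0,60],"grip":0},{"rotation":[0,0,0],"translation":[0,0,70],"grip":0},{"rotation":[0,0,0],"translation":[0,0,90],"grip":0},{"rotation":[0,0,0],"translation":[0,0,120],"grip":0},{"rotation":[0,0,0],"translation":[0,0,150],"grip":0},{"rotation":[0,0,0],"translation":[0,0,150],"grip":0},{"rotation":[0,0,0],"translation":[0,0,150],"grip":0},{"rotation":[0,0,0],"translation":[0,0,150],"grip":0}]'
python3 look.py .0 6 "[150]"
python3 -c "
import numpy as np,cv2
p=np.load('last.npy');cv2.imwrite('pics/end.png',cv2.resize(p[60:260,210:430,::-1],None,fx=3,fy=3))"
```

```text
time: 22.95
ee_pos: [0.5422, 0.1522, 0.313]
tcp_rot: [-179.9, 0.0, 85.0]
wrist_force: [-0.3, 0.5, 0.2]
opening: -0.0001
grasp_force: 0.0
t 22.95 th -0.0000 cc 0.997 z 0.3130 Fz 0.17 xy [0.5422 0.1522]
```

View pics/end.png

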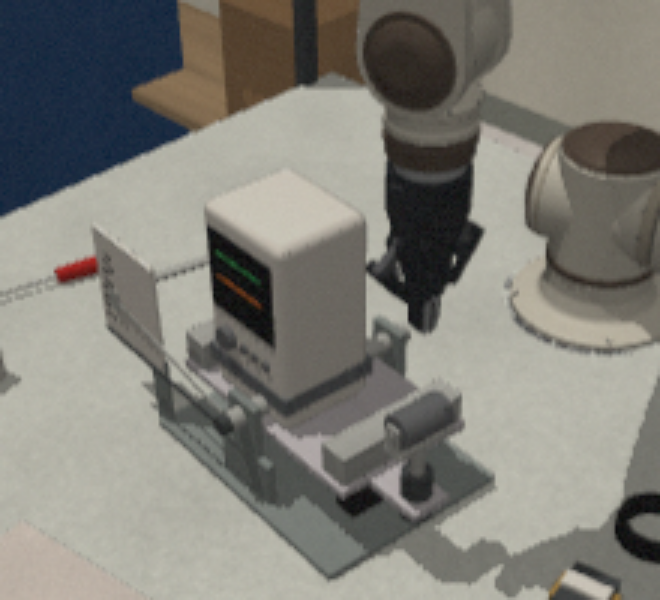

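The picture shows the rocker level on its rest stop, the roller fully out at crop (420,415), and the gripper clear above it at (425,310).

```bash
python3 -c "
from workcell import bot; print(bot.job_done())"
```

```text
the job is handed in; nothing more can be done
None
```

The tilt check is done and handed in: the camera readings put the pointer level with the set hand for over 6.5 s, then the rocker went down gently onto its rest stop with the roller fully out and the gripper clear; no verdict came back.

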